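# Load the parts tray and index its slide one hole

### The arm

A 6-joint arm with a two-finger parallel gripper is mounted at the origin on the work surface. World frame = base frame: x ahead of the robot, y to its left, z up, the work surface at z = 0. Lengths are in m, angles in rad, forces in N, time in s.
With the tool pointing down it reaches from about 0.425 to 0.95 m from the base axis. Payload 3.5 kg.
Tool frame: the origin (TCP) lies midway between the tips of the shut fingers; the grasp point (between the pads) lies 19 mm behind it; z points along the fingers, y is the line along which they close (so a half turn about z gives the same grasp; the last joint's range is limited). The gripper opens to 85 mm and grips with 20 to 120 N. Pads are 22 mm wide; open, the fingers measure 114 mm over their backs; the gripper's body (76 mm by 85 mm) begins 54 mm behind the grasp point. The pads swing forward as they close: fully open they stand 13 mm farther back than shut.
Start: joints at [-1.382, 0.286, 1.577, -0, 1.279, -0.15], TCP at [0.224, -0.637, 0.231] pointing down, gripper open.
Joint ranges: [-2.77, 2.77], [-0.9, 2.22], [0.21, 2.48], [-1.53, 4.67], [0.24, 2.81], [-2.84, 2.84]. Speed limits (rad/s): [2.79, 2.79, 3.14, 3.14, 3.14, 3.14].

### API

Orientations are given as a unit quaternion [x, y, z, w].
In Python, from station import robot gives the robot as it stands.
- The arm moves only by the tool send_rows, never from a script. Its argument "series" is a list of rows, each a list of 4 numbers: the shift along the world's x, y, z normalised to -1 to 1, where 1 is 1000 mm, then the turn about the world's z normalised to -1 to 1, where 1 is 90 degrees. A call has 1 to 12 rows; each row shifts and turns the commanded pose from where the row before left it; what a row does not reach is not made up. A row lasts 1/8 s, in which the tool goes at most 62.5 mm and 10.7 degrees, less where a joint would pass 70% of its speed; a pose out of reach is approached as far as the arm can. A call with a number of a shift or a turn outside -1 to 1 is refused whole. A call with a gripper value outside its range is refused whole. "jaw" is the closure, from 0 (fully open) to 1 (shut), set as the call begins (left out, the last holds). The fingers move at their own pace and stop on an object; "squeeze" is the grip in N (left out, the last holds). Time passes only in rows, so rows that do not move let the fingers close. It gives the time, the measured TCP pose, the force, the opening and the grip force at its end, in the units of the state.
- robot.read_state(): the state, without advancing time (a new reading comes with each control period).
- robot.read_camera(name): name is "scene" or "side" or "wrist"; returns a dict with "img" (400x640x3 uint8, red, green, blue), "depth" (400x640 float32, m along the optical axis (not along the pixel's ray), 0 where there is no reading), "fx", "fy", "cx", "cy" (pixels), "T" (4x4, takes a point from camera to world coordinates); the wrist camera has in their place "hand_eye" (4x4, takes a point from camera to tool coordinates, whose origin is the TCP and whose axes are the flange's). Camera axes: x right, y up, looking along -z (the intrinsics and any distortion apply to the point x, -y, -z); pixel columns grow to the right and rows downward; lengths in m; the calibration is good to about 2 mm. A picture is of the moment at which its call begins: read the wrist's pose just before it.
- robot.hand_in(): hands the job in; it is judged then, once.
The state is a dict: "time_s": time; "qpos": joint angles; "qvel": joint speeds; "joint_torque": joint torques, N m; "tool_pos": TCP position; "orientation": TCP orientation; "ft_force": force on the tool from outside, world axes, zero at the start; "wrist_torque": the same for the moment, N m; "width": finger opening in m; "gripper_force": force on a finger pad.
Only numpy, scipy, OpenCV 4.12 (cv2) and the standard library are available. Lean on these libraries where they do the work, as an engineer would, in place of code of your own. Each camera call takes 0.05 s, during which the arm holds its last target. There are 200 camera calls.

### The job

Pour all six brass head weights from the orange scoop into the blue tray of the indexing slide and stand the empty scoop upright back on the bench. Then pull the red lock plunger up, slide the tray section one hole towards the green stop, and let the pin drop fully home in that hole; finish while still holding the red knob, pin engaged. Leave the jar, the iron head and the screwdriver where they are.

Things in the scene. Friction and masses are not known exactly. Their poses are not given: they have to be found in the camera images.
- scoop_grip (a point): Orange scoop (loose, about 90 g; six weights stand inside). Centre of its upright fin handle, 64 mm above its underside: a plate 12 mm thick (own y), 36 mm long (own x), its top 22 mm above this point. Pinch it across own y. Own -x is the pouring direction, z up. The floor, 58 mm wide with 50 mm walls, lies 18 to 74 mm ahead of it at the underside.
- scoop_lip (a point): Middle of the scoop's pouring lip, 125 mm ahead (own -x) of and 25 mm below scoop_grip when it stands. The front wall slopes up to it from the floor at 35 degrees above the horizontal: the weights stay in while tipped forward up to 25 degrees, and slide out when tipped 80 to 95 degrees. Same axes as scoop_grip.
- weight0_center (a point): Centre of one of the six loose brass weights: plain cylinder, 14.4 mm diameter, 12 mm high, 16 g. It starts standing on the scoop's floor.
- weight1_center (a point): Centre of one of the six loose brass weights: plain cylinder, 14.4 mm diameter, 12 mm high, 16 g. It starts standing on the scoop's floor.
- weight2_center (a point): Centre of one of the six loose brass weights: plain cylinder, 14.4 mm diameter, 12 mm high, 16 g. It starts standing on the scoop's floor.
- weight3_center (a point): Centre of one of the six loose brass weights: plain cylinder, 14.4 mm diameter, 12 mm high, 16 g. It starts standing on the scoop's floor.
- weight4_center (a point): Centre of one of the six loose brass weights: plain cylinder, 14.4 mm diameter, 12 mm high, 16 g. It starts standing on the scoop's floor.
- weight5_center (a point): Centre of one of the six loose brass weights: plain cylinder, 14.4 mm diameter, 12 mm high, 16 g. It starts standing on the scoop's floor.
- tray_in (a point): Centre of the inner floor of the blue open tray on the sliding section; 44 mm above the bench. Inside 102 mm (own x) by 92 mm (own y), walls 4 mm thick, rim 51 mm above this point. Own x points away from the robot (yaw up to 0.25 rad), own +y is the sliding direction towards the green stop, z up. The red knob stands 115 mm along own +x from this point.
- knob_grip (a point): Centre of the red plunger knob, an upright cylinder of 26 mm diameter and 30 mm height, its top 15 mm above this point; 91 mm above the bench with the pin home. The knob is carried by the sliding section; nothing stands beside it at its height. Same axes as tray_in.
- tray_section (a joint): Position of the sliding tray section (m) along own +y of tray_in, + towards the green stop. It starts locked in the hole at 0 (1.5 mm play either way); holes are 40 mm apart, at -0.040, 0, 0.040 and 0.080, so the next hole towards the green stop is 0.040. Friction about 2 N. It stays where it is left.
- plunger (a joint): Lift of the lock plunger (m): 0 pin fully home in a hole, up to 0.022. A spring presses it down with 4 N at 0 and 8 N at 0.022. The round pin (10 mm, hole 13 mm) leaves the hole above 0.014; between holes it rests on the bar at 0.014 and cannot go lower.
- scoop: The orange scoop; origin at the middle of its underside, 46 mm ahead (own -x) of scoop_grip.
- slide_base: Fixed aluminium base plate of the slide, 200 x 300 mm, 12 mm thick, with rails, hole bar and green stop. The origin is on the bench, 40 mm along own +x from the tray's centre when the section is at 0. Same axes as tray_in.
- jar: Bystander: amber glass jar with black cap, 68 mm diameter, 85 mm high. Origin under its centre.
- iron_head: Bystander: steel golf iron head lying on the bench, 22 mm high, about 140 mm long. Origin under the blade's centre.
- driver: Bystander: screwdriver with yellow handle lying on the bench. Origin under its middle.
Things that resemble listed ones, but are neither listed nor needed, are in the scene too. Of the things shaped like the scoop, the orange one is meant.

How it is judged:
By the outcome, as a careful person would: the job done as asked, in the order asked, and still so for the second after the job is handed in, while the arm keeps its last pose, push and grip.
It also fails if it takes over 64 s, if anything falls off the work surface, if the arm or the gripper's body presses on something with over 40 N, if the wrist force passes 120 N, or if a joint passes its speed limit or range.

## Working session

There is one attempt and no reset: what is moved stays moved. The work goes in short steps, Python scripts to look and compute and a tool call to move; the robot and the scene stay as the last step left them, time stands still between calls to the robot, and variables do not carry over. Pictures are saved under pics/ and viewed, at most 10 in all, crops included, and the job is handed in when it is done.

Besides the shell and the picture viewer there is one more tool, called after "Call:" by a JSON object that holds its "name" and its "arguments", one argument or row to a line. send_rows: Moves the arm, as the interface text tells. Its arguments: {"type":"object","properties":{"series":{"type":"array"},"jaw":{"type":"number"},"squeeze":{"type":"number"}},"required":["series"]}

```bash
mkdir -p pics; cat > h.py <<'E'
import numpy as np, cv2
from scipy.spatial.transform import Rotation as R
from station import robot
def cam(n):
    s=robot.read_state(); c=robot.read_camera(n)
    if 'T' not in c:
        A=np.eye(4); A[:3,:3]=R.from_quat(s['orientation']).as_matrix(); A[:3,3]=s['tool_pos']; c['T']=A@c['hand_eye']
    return c
def pts(c):
    v,u=np.mgrid[:400,:640]; d=c['depth']
    P=np.stack([(u-c['cx'])/c['fx']*d,-(v-c['cy'])/c['fy']*d,-d],-1)
    return P@c['T'][:3,:3].T+c['T'][:3,3]
def save(n,img): cv2.imwrite(f'pics/{n}.png',img[...,::-1])
E
python3 - <<'E'
from h import *
a=cam('scene');b=cam('side')
print([k for k in a]); 
for c in(a,b): print(c['T'].round(3).tolist(),c['fx'],c.get('dist'), (c['depth']>0).mean())
save('a',a['img']);save('b',b['img'])
np.savez('ab.npz',pa=pts(a),pb=pts(b),ia=a['img'],ib=b['img'])
E
```

```text
['img', 'depth', 'fx', 'fy', 'cx', 'cy', 'T']
[[0.797, -0.346, 0.496, 1.028], [0.604, 0.487, -0.631, -0.658], [-0.023, 0.802, 0.597, 0.687], [0.0, 0.0, 0.0, 1.0]] 365.99846974940317 None 0.9959609375
[[-0.848, 0.373, -0.377, 0.156], [-0.53, -0.571, 0.626, 0.626], [0.018, 0.731, 0.682, 0.754], [0.0, 0.0, 0.0, 1.0]] 430.56352026999747 None 0.99616796875
```

View pics/a.png

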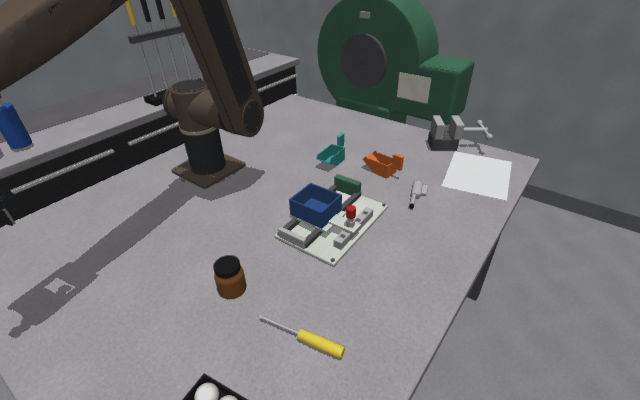

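View pics/b.png

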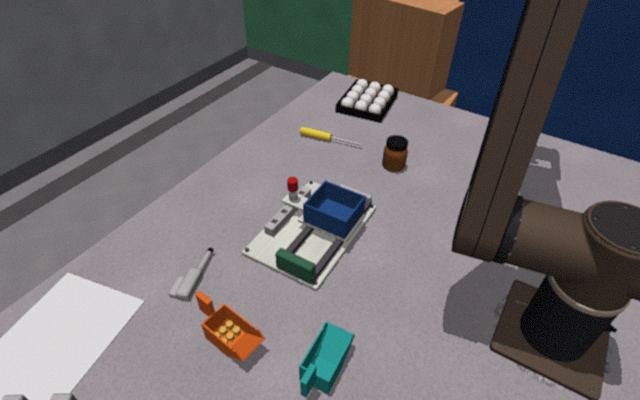

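Scene view: orange scoop at (382,163), blue tray (316,204), red knob (351,212), green stop (348,185); side view: scoop (232,330) with six weights, lip at (255,348), fin at (205,302); tray (335,208). Now measure from depth.

```bash
cat > m.py <<'E'
from h import *
z=np.load('ab.npz'); out=[]
for k in 'ab':
    P=z['p'+k]; hsv=cv2.cvtColor(z['i'+k],cv2.COLOR_RGB2HSV); H,S,V=[hsv[...,i].astype(int) for i in range(3)]
    ok=(P[...,0]>.3)&(P[...,0]<1.1)&(abs(P[...,1])<.6)&(P[...,2]>.003)&(P[...,2]<.2)
    M={'orange':(H>4)&(H<14)&(S>180)&(P[...,1]>0.05),'blue':(H>105)&(H<122)&(S>130),'red':((H<4)|(H>175))&(S>170),'green':(H>65)&(H<85)&(S>80),'teal':(H>84)&(H<95)&(S>120)}
    for n,m in M.items():
        q=P[m&ok]
        if len(q)<5: continue
        top=q[q[:,2]>np.percentile(q[:,2],97)-.006]
        print(k,n,len(q),'min',q.min(0).round(3),'max',q.max(0).round(3),'top',top.mean(0).round(3),'rect',[np.round(x,3).tolist() if not isinstance(x,float) else round(x,1) for x in cv2.minAreaRect(q[:,:2].astype(np.float32))], 'toprect',[np.round(x,3).tolist() if not isinstance(x,float) else round(x,1) for x in cv2.minAreaRect(top[:,:2].astype(np.float32))])
E
python3 m.py; python3 - <<'E'
from h import *
z=np.load('ab.npz')
A=z['ia'][125:185,355:425];B=z['ib'][280:370,185:275]
save('c',np.hstack([cv2.resize(A,(470,400),interpolation=cv2.INTER_CUBIC),cv2.resize(B,(330,400)[:2],interpolation=cv2.INTER_CUBIC)]))
E
```

```text
a orange 599 min [0.457 0.307 0.003] max [0.597 0.377 0.087] top [0.582 0.331 0.081] rect [[0.526, 0.341], [0.063, 0.143], 83.1] toprect [[0.58, 0.331], [0.007, 0.029], 86.3]
a blue 1524 min [ 0.451 -0.071  0.041] max [0.565 0.033 0.097] top [ 0.516 -0.027  0.093] rect [[0.508, -0.02], [0.112, 0.103], 1.4] toprect [[0.508, -0.02], [0.11, 0.102], 2.6]
a red 103 min [ 0.611 -0.029  0.078] max [ 0.635 -0.006  0.108] top [ 0.623 -0.017  0.105] rect [[0.622, -0.017], [0.021, 0.024], 60.9] toprect [[0.622, -0.016], [0.019, 0.024], 62.1]
a green 336 min [0.462 0.135 0.014] max [0.547 0.158 0.064] top [0.506 0.145 0.061] rect [[0.505, 0.146], [0.086, 0.02], 3.5] toprect [[0.504, 0.147], [0.085, 0.019], 1.4]
a teal 441 min [0.307 0.227 0.003] max [0.375 0.371 0.088] top [0.338 0.349 0.081] rect [[0.34, 0.299], [0.063, 0.144], 4.6] toprect [[0.336, 0.351], [0.011, 0.032], 7.9]
b orange 1773 min [0.453 0.313 0.003] max [0.595 0.38  0.089] top [0.577 0.34  0.085] rect [[0.524, 0.345], [0.058, 0.141], 83.6] toprect [[0.577, 0.34], [0.01, 0.034], 83.8]
b blue 2149 min [ 0.45  -0.6    0.004] max [0.762 0.037 0.098] top [ 0.501 -0.001  0.093] rect [[0.564, -0.276], [0.213, 0.658], 21.2] toprect [[0.506, -0.014], [0.11, 0.101], 1.5]
b red 119 min [ 0.496 -0.569  0.007] max [0.743 0.002 0.11 ] top [ 0.62  -0.009  0.105] rect [[0.595, -0.29], [0.196, 0.56], 12.9] toprect [[0.62, -0.009], [0.019, 0.022], 34.6]
b green 731 min [ 0.364 -0.58   0.005] max [0.769 0.322 0.085] top [0.5   0.153 0.062] rect [[0.529, -0.119], [0.209, 0.941], 19.2] toprect [[0.478, -0.086], [0.509, 0.085], 84.9]
b teal 2164 min [ 0.307 -0.508  0.003] max [0.775 0.374 0.089] top [0.334 0.357 0.086] rect [[0.489, -0.091], [0.156, 0.975], 26.3] toprect [[0.335, 0.356], [0.013, 0.036], 3.0]
```

View pics/c.png

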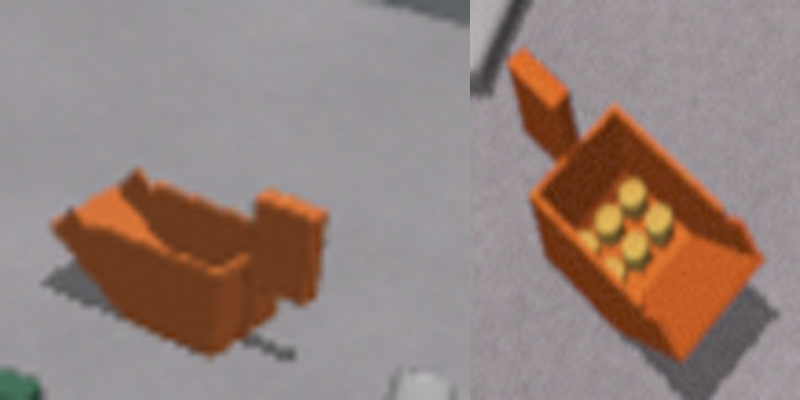

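Crop: the fin (left crop 255–325, 190–305) floats above the bench and hangs out behind the bin; weights stand on the bin floor. Its rear underside can be levered up against a tray rim, since the moves can't tilt the tool.

```bash
python3 - <<'E'
from h import *
z=np.load('ab.npz'); ex=np.array([np.cos(-.113),np.sin(-.113)])
for k in 'ab':
    P=z['p'+k]; hsv=cv2.cvtColor(z['i'+k],cv2.COLOR_RGB2HSV)
    m=(hsv[...,0]>4)&(hsv[...,0]<14)&(hsv[...,1]>180)
    q=P[m]; q=q[(q[:,0]>.44)&(q[:,0]<.62)&(q[:,1]>.28)&(q[:,1]<.4)]
    l=(q[:,:2]-[.579,.3355])@ex; w=(q[:,:2]-[.579,.3355])@[-ex[1],ex[0]]
    for a in range(-20,24,5):
        s=(l>=a/1e3)&(l<(a+5)/1e3)
        if s.any(): print(k,a,s.sum(),'z',q[s,2].min().round(3),q[s,2].max().round(3),'w',w[s].min().round(3),w[s].max().round(3))
    print(k,'lip l',l.min(),'w range bin',w[l<-.03].min(),w[l<-.03].max())
s=robot.read_state(); print({k:np.round(s[k],3) for k in('time_s','tool_pos','orientation','ft_force','width')}, R.from_quat(s['orientation']).as_matrix().round(3))
E
```

```text
a -20 45 z 0.005 0.067 w -0.029 0.025
a -15 16 z 0.037 0.083 w -0.007 -0.001
a -10 16 z 0.035 0.084 w -0.007 -0.002
a -5 22 z 0.037 0.086 w -0.008 -0.002
a 0 17 z 0.038 0.087 w -0.006 -0.001
a 5 15 z 0.041 0.087 w -0.008 -0.003
a 10 17 z 0.036 0.085 w -0.007 0.005
a 15 21 z 0.044 0.087 w -0.008 0.003
a lip l -0.12442821566791569 w range bin -0.03208258700892987 0.030670130815144574
b -20 91 z 0.003 0.087 w -0.025 0.026
b -15 27 z 0.045 0.087 w -0.001 0.009
b -10 31 z 0.047 0.087 w 0.0 0.009
b -5 28 z 0.043 0.087 w -0.001 0.009
b 0 29 z 0.042 0.088 w -0.001 0.009
b 5 28 z 0.047 0.089 w 0.0 0.009
b 10 20 z 0.041 0.088 w 0.0 0.008
b 15 1 z 0.082 0.082 w 0.007 0.007
b lip l -0.1260542506334982 w range bin -0.025612917476807866 0.03203132212766236
{'time_s': np.float64(0.1), 'tool_pos': array([ 0.224, -0.636,  0.23 ]), 'orientation': array([ 0.986,  0.169, -0.   , -0.001]), 'ft_force': array([ 0.037, -0.512,  0.48 ]), 'width': np.float64(0.085)} [[ 0.943  0.332 -0.   ]
 [ 0.332 -0.943  0.002]
 [ 0.    -0.002 -1.   ]]
```

Call:
{"name": "send_rows", "arguments": {
  "series": [
    [0.032,0.041,0,0],
    [0.032,0.041,0,0],
    [0.032,0.041,0,0],
    [0.032,0.041,0,0],
    [0.032,0.041,0,0],
    [0.032,0.041,0,0],
    [0.034,0.04,0,0],
    [0.011,0.057,0,-0.1],
    [0.011,0.057,0,-0.1],
    [0.011,0.057,0,-0.088],
    [0.011,0.057,0,0],
    [0.011,0.057,0,0]
  ],
  "jaw": 0
}}

```text
time_s: 1.6
tool_pos: [0.5051, -0.0637, 0.231]
orientation: [0.998, -0.057, -0.0, -0.0]
ft_force: [0.8, -0.3, -0.5]
width: 0.0855
gripper_force: 0.0
```

Call:
{"name": "send_rows", "arguments": {
  "series": [
    [0.011,0.057,0,0],
    [0.011,0.057,0,0],
    [0.011,0.057,0,0],
    [0.011,0.057,0,0],
    [0.011,0.057,0,0],
    [0.011,0.057,0,0],
    [0.009,0.059,0,0],
    [0,0,0,0]
  ]
}}

```text
time_s: 2.6
tool_pos: [0.5795, 0.339, 0.2299]
orientation: [0.999, -0.054, -0.001, 0.0]
ft_force: [-0.6, -0.6, -0.6]
width: 0.0852
gripper_force: 0.0
```

```bash
python3 - <<'E'
from h import *
c=cam('wrist');P=pts(c);hsv=cv2.cvtColor(c['img'],cv2.COLOR_RGB2HSV)
m=(hsv[...,0]>4)&(hsv[...,0]<14)&(hsv[...,1]>180)
q=P[m];print(len(q),q.min(0),q.max(0))
t=q[(q[:,2]>.078)];print(len(t),t.mean(0),cv2.minAreaRect((t[:,:2]*1e3).astype(np.float32)))
print(cv2.minAreaRect((q[:,:2]*1e3).astype(np.float32)))
E
```

```text
5176 [4.52695144e-01 3.12429522e-01 4.00260124e-04] [0.64760389 0.37771399 0.37206711]
353 [0.57926287 0.33787729 0.09991705] ((604.7638549804688, 334.9391784667969), (11.107154846191406, 85.81607055664062), 83.66828918457031)
((551.4352416992188, 340.9154968261719), (56.001434326171875, 193.14476013183594), 83.73625946044922)
```

Call:
{"name": "send_rows", "arguments": {
  "series": [
    [0,-0.002,-0.055,0],
    [0,0,-0.055,0],
    [0,0,-0.047,0],
    [0,0,-0.02,0],
    [0,0,0,0]
  ]
}}

```text
time_s: 3.28
tool_pos: [0.5797, 0.3323, 0.0532]
orientation: [0.998, -0.057, -0.001, 0.001]
ft_force: [0.3, -0.4, 0.4]
width: 0.0852
gripper_force: 0.0
```

Call:
{"name": "send_rows", "arguments": {
  "series": [
    [0,0,0,0],
    [0,0,0,0],
    [0,0,0,0],
    [0,0,0,0],
    [0,0,0,0],
    [0,0,0,0]
  ],
  "jaw": 1,
  "squeeze": 60
}}

```text
time_s: 4.03
tool_pos: [0.5808, 0.3337, 0.0552]
orientation: [0.998, -0.057, 0.0, -0.0]
ft_force: [-0.4, -0.9, 3.4]
width: 0.0112
gripper_force: 63.0
```

Call:
{"name": "send_rows", "arguments": {
  "series": [
    [0,0,0.02,0],
    [0,0,0.04,0],
    [0,0,0.055,0],
    [0,0,0.055,0],
    [0,0,0,0],
    [0,0,0,0]
  ]
}}

```text
time_s: 4.78
tool_pos: [0.5798, 0.3331, 0.2237]
orientation: [0.998, -0.057, -0.0, 0.0]
ft_force: [-0.6, 0.1, -3.2]
width: 0.0109
gripper_force: 62.1
```

```bash
cat >> h.py <<'E'
def tilt(name='side',show=None):
    """orange scoop in the tool's x-z plane, relative to grasp point"""
    s=robot.read_state(); c=robot.read_camera(name); P=pts(c); hsv=cv2.cvtColor(c['img'],cv2.COLOR_RGB2HSV)
    m=(hsv[...,0]>3)&(hsv[...,0]<15)&(hsv[...,1]>170)
    M=R.from_quat(s['orientation']).as_matrix(); g=np.array(s['tool_pos'])-.019*M[:,2]
    q=P[m]-g; q=q[np.linalg.norm(q,axis=1)<.16]
    x=q@M[:,0]; y=q@M[:,1]; z=q[:,2]
    far=np.hypot(x,z); k=far>np.percentile(far,99)
    print(name,'t',round(float(s['time_s']),2),'grip',g.round(4),'yaw',round(float(np.degrees(np.arctan2(M[1,0],M[0,0]))),1),'F',np.round(s['ft_force'],1),'w',round(float(s['width']),4),len(q))
    print(' far',x[k].mean().round(4),z[k].mean().round(4),'x',x.min().round(3),x.max().round(3),'z',z.min().round(3),z.max().round(3),'y',y.min().round(3),y.max().round(3))
    if show: 
        u=np.argwhere(m); a,b=u.min(0),u.max(0)
        save(show,c['img'])
    return x,y,z
E
python3 - <<'E'
from h import *
tilt('side','d'); tilt('scene')
E
```

```text
side t 4.78 grip [0.5798 0.3331 0.2427] yaw -6.5 F [-0.6  0.1 -3.2] w 0.0109 2415
 far -0.1266 -0.0341 x -0.127 0.007 z -0.073 0.078 y -0.031 0.027
scene t 4.83 grip [0.5793 0.3329 0.2411] yaw -6.5 F [-0.6  0.4 -2.3] w 0.011 667
 far -0.1255 -0.0358 x -0.128 0.017 z -0.073 0.013 y -0.032 0.034
```

View pics/d.png

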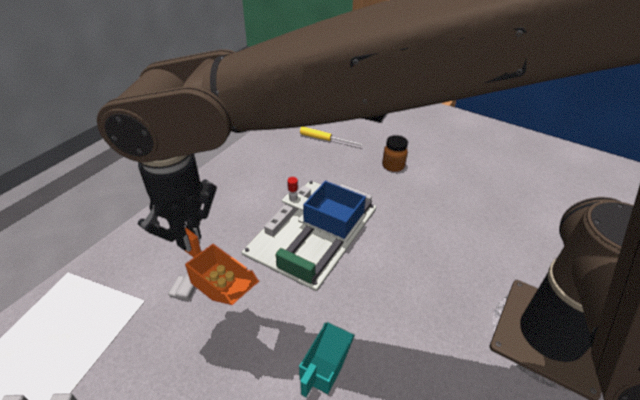

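Lifted: scoop (190–255, 240–300) hangs level, no droop. Plan: press the lip against the green stop's outer face to pivot the scoop in the pads to ~30°, then finish pivoting inside the tray.

Call:
{"name": "send_rows", "arguments": {
  "series": [
    [-0.003,0,0,0.05],
    [-0.008,-0.002,0,0.1],
    [-0.008,-0.002,0,0.11],
    [-0.008,-0.002,0,0.11],
    [-0.008,-0.002,0,0.11],
    [-0.008,-0.002,0,0.11],
    [-0.008,-0.002,0,0.11],
    [-0.008,-0.002,0,0.11],
    [-0.008,-0.002,0,0.11],
    [-0.008,-0.002,0,0.1],
    [-0.006,0,0,0.074],
    [0,0,0,0]
  ]
}}

```text
time_s: 6.38
tool_pos: [0.4981, 0.3151, 0.222]
orientation: [0.695, 0.719, -0.002, -0.001]
ft_force: [-0.8, 0.5, -2.1]
width: 0.0109
gripper_force: 62.1
```

Call:
{"name": "send_rows", "arguments": {
  "series": [
    [0,0,-0.02,0],
    [0,0,-0.04,0],
    [0,0,-0.04,0],
    [0,0,-0.03,0],
    [0,0,-0.02,0],
    [0,0,-0.01,0],
    [0,0,0,0]
  ]
}}

```text
time_s: 7.25
tool_pos: [0.4993, 0.3153, 0.0638]
orientation: [0.695, 0.719, -0.0, -0.0]
ft_force: [0.2, -0.8, -1.3]
width: 0.0111
gripper_force: 62.1
```

```bash
python3 - <<'E'
from h import *
tilt('side','e'); tilt('scene')
E
```

```text
side t 7.25 grip [0.4993 0.3153 0.0828] yaw 91.9 F [ 0.2 -0.8 -1.3] w 0.0111 1290
 far -0.1242 -0.0366 x -0.125 0.018 z -0.074 0.098 y -0.063 0.027
scene t 7.3 grip [0.4999 0.3156 0.0839] yaw 91.9 F [-0.  -0.6 -1.7] w 0.0111 455
 far -0.1281 -0.0338 x -0.129 0.01 z -0.073 0.014 y -0.031 0.029
```

View pics/e.png

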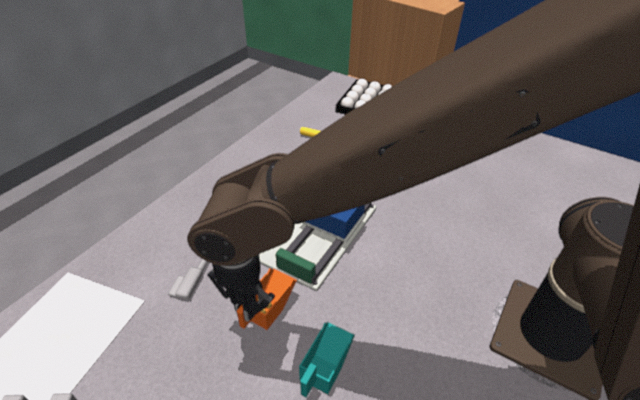

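The scoop stands level in front of the green stop (stop at (296,262), lip at about (290,285)).

Call:
{"name": "send_rows", "arguments": {
  "series": [
    [0,-0.01,-0.003,0],
    [0,-0.01,0,0],
    [0,-0.008,0,0],
    [0,-0.004,0,0],
    [0,0,0,0]
  ],
  "squeeze": 40
}}

```text
time_s: 7.98
tool_pos: [0.5003, 0.2895, 0.0643]
orientation: [0.697, 0.717, 0.007, -0.004]
ft_force: [-3.2, 20.4, 0.8]
width: 0.0108
gripper_force: 62.6
```

Call:
{"name": "send_rows", "arguments": {
  "series": [
    [0,-0.004,0,0],
    [0,-0.002,0,0]
  ]
}}

```text
time_s: 8.22
tool_pos: [0.5008, 0.2886, 0.0664]
orientation: [0.698, 0.716, 0.012, -0.007]
ft_force: [-6.5, 37.2, 7.9]
width: 0.011
gripper_force: 63.3
```

Call:
{"name": "send_rows", "arguments": {
  "series": [
    [0,0.002,0.008,0],
    [0,-0.001,0.008,0]
  ],
  "jaw": 1,
  "squeeze": 30
}}

```text
time_s: 8.48
tool_pos: [0.4992, 0.282, 0.0789]
orientation: [0.696, 0.718, 0.004, -0.002]
ft_force: [-1.2, 6.3, -1.8]
width: 0.011
gripper_force: 61.7
```

```bash
python3 - <<'E'
from h import *
tilt('side'); tilt('scene')
E
```

```text
side t 8.47 grip [0.4992 0.2819 0.0979] yaw 91.8 F [-1.2  6.3 -1.8] w 0.011 1179
 far -0.1183 -0.0528 x -0.12 0.025 z -0.083 0.09 y -0.064 0.029
scene t 8.53 grip [0.4996 0.2814 0.0987] yaw 91.8 F [-2.3 10.4 -1.7] w 0.0108 442
 far -0.1113 -0.0403 x -0.114 0.005 z -0.082 0.012 y -0.031 0.029
```

Call:
{"name": "send_rows", "arguments": {
  "series": [
    [0,-0.007,0.007,0],
    [0,-0.006,0.007,0],
    [0,-0.006,0.007,0],
    [0,-0.006,0.006,0]
  ]
}}

```text
time_s: 9.07
tool_pos: [0.5003, 0.2578, 0.1076]
orientation: [0.696, 0.718, 0.006, -0.003]
ft_force: [-2.2, 9.7, 4.0]
width: 0.0112
gripper_force: 62.6
```

```bash
python3 - <<'E'
from h import *
tilt('side'); tilt('scene')
E
```

```text
side t 9.07 grip [0.5003 0.2576 0.1266] yaw 91.8 F [-2.2  9.7  4. ] w 0.0112 1333
 far -0.0942 -0.0819 x -0.096 0.038 z -0.093 0.073 y -0.063 0.028
scene t 9.12 grip [0.5004 0.257  0.1272] yaw 91.7 F [-2.4 13.   3.8] w 0.0112 486
 far -0.0836 -0.0728 x -0.092 0.021 z -0.094 0.012 y -0.031 0.03
```

Call:
{"name": "send_rows", "arguments": {
  "series": [
    [0,-0.004,0.005,0],
    [0,-0.002,0.003,0],
    [0,0.006,0.004,0],
    [0,0.03,0.03,0],
    [0,0,0.04,0],
    [0,0,0.04,0],
    [0,0,0,0]
  ]
}}

```text
time_s: 10.05
tool_pos: [0.5015, 0.2837, 0.2308]
orientation: [0.695, 0.719, 0.003, 0.002]
ft_force: [1.1, -0.3, -2.6]
width: 0.0111
gripper_force: 61.8
```

```bash
python3 - <<'E'
from h import *
tilt('side','f'); tilt('scene')
E
```

```text
side t 10.05 grip [0.5014 0.2837 0.2498] yaw 92.0 F [ 1.1 -0.3 -2.6] w 0.0111 1845
 far -0.0795 -0.0763 x -0.087 0.042 z -0.095 0.121 y -0.048 0.027
scene t 10.1 grip [0.5    0.2832 0.2468] yaw 91.9 F [-0.3 -0.1 -2.7] w 0.011 615
 far -0.0882 -0.0877 x -0.091 0.027 z -0.096 0.019 y -0.031 0.029
```

View pics/f.png

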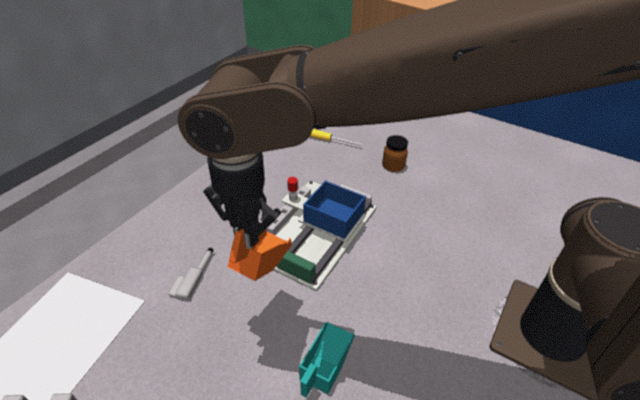

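Scoop is tilted about 30° (230–290, 235–278), weights still inside. Now over the tray, pouring towards the robot side.

Call:
{"name": "send_rows", "arguments": {
  "series": [
    [0.003,-0.015,0,-0.05],
    [0.006,-0.03,0,-0.1],
    [0.006,-0.03,0,-0.11],
    [0.006,-0.03,0,-0.11],
    [0.006,-0.03,0,-0.11],
    [0.006,-0.03,0,-0.11],
    [0.006,-0.03,0,-0.11],
    [0.006,-0.03,0,-0.11],
    [0.006,-0.03,0,-0.1],
    [0.006,-0.028,0,-0.09],
    [0.002,-0.016,0,0],
    [0,0,0,0]
  ]
}}

```text
time_s: 11.65
tool_pos: [0.5576, -0.0162, 0.2247]
orientation: [1.0, 0.017, -0.002, -0.0]
ft_force: [-0.5, 1.2, -2.0]
width: 0.0111
gripper_force: 61.8
```

```bash
python3 - <<'E'
from h import *
tilt('side'); 
x,y,z=tilt('scene','g')
c=cam('scene');P=pts(c);h=cv2.cvtColor(c['img'],cv2.COLOR_RGB2HSV)
m=(h[...,0]>105)&(h[...,0]<122)&(h[...,1]>130);q=P[m];q=q[(q[:,2]>.085)&(q[:,2]<.105)&(q[:,0]>.4)&(q[:,0]<.6)]
print(q.min(0),q.max(0),cv2.minAreaRect((q[:,:2]*1e3).astype(np.float32)))
E
```

```text
side t 11.65 grip [ 0.5577 -0.0162  0.2437] yaw 2.0 F [-0.5  1.2 -2. ] w 0.0111 1521
 far -0.0803 -0.0602 x -0.088 0.034 z -0.097 0.138 y -0.051 0.03
scene t 11.7 grip [ 0.5577 -0.0155  0.2441] yaw 2.0 F [ 1.1 -0.6 -1.3] w 0.0111 907
 far -0.083 -0.0863 x -0.085 0.04 z -0.097 0.02 y -0.029 0.033
[ 0.45155462 -0.07003367  0.08507882] [0.56380779 0.03158356 0.09914204] ((507.5391540527344, -19.244457244873047), (111.53390502929688, 100.46621704101562), 1.8380907773971558)
```

View pics/g.png

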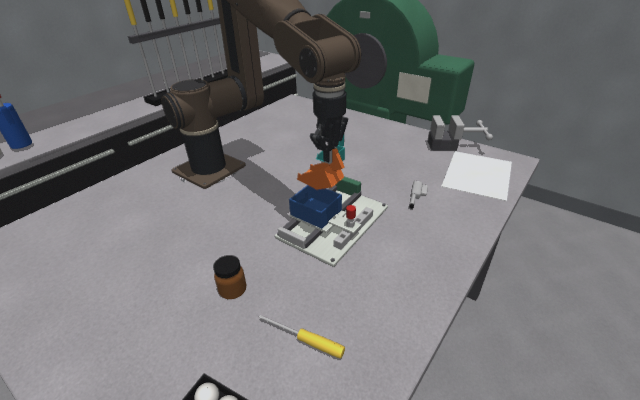

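The tilted scoop (322,175) hangs over the tray (316,204). Lower the lip just below the robot-side rim and push.

Call:
{"name": "send_rows", "arguments": {
  "series": [
    [-0.009,-0.003,-0.02,0],
    [0,0,-0.025,0],
    [0,0,-0.017,0],
    [0,0,0,0]
  ]
}}

```text
time_s: 12.3
tool_pos: [0.5483, -0.0178, 0.1626]
orientation: [1.0, 0.018, -0.002, -0.0]
ft_force: [0.3, -0.2, -1.6]
width: 0.0111
gripper_force: 61.8
```

Call:
{"name": "send_rows", "arguments": {
  "series": [
    [-0.005,0,0,0],
    [-0.005,0,0.002,0],
    [-0.004,0,0.002,0]
  ]
}}

```text
time_s: 12.68
tool_pos: [0.5349, -0.0187, 0.1693]
orientation: [1.0, 0.017, -0.0, 0.0]
ft_force: [-0.3, -0.0, -2.0]
width: 0.0107
gripper_force: 61.8
```

```bash
python3 - <<'E'
from h import *
tilt('side'); tilt('scene')
E
```

```text
side t 12.68 grip [ 0.5349 -0.0187  0.1883] yaw 2.0 F [-0.3 -0.  -2. ] w 0.0107 1415
 far -0.0469 -0.0952 x -0.088 0.086 z -0.128 0.115 y -0.037 0.029
scene t 12.72 grip [ 0.5346 -0.0186  0.1882] yaw 2.0 F [-0.4  0.5 -2.2] w 0.0112 818
 far -0.0829 -0.0884 x -0.087 0.039 z -0.097 0.019 y -0.028 0.033
```

Call:
{"name": "send_rows", "arguments": {
  "series": [
    [0.012,0,0,0],
    [0,0,-0.007,0],
    [0,0,-0.006,0],
    [0,0,0,0],
    [-0.004,0,0,0],
    [-0.003,0,0,0],
    [0,0,0,0]
  ]
}}

```text
time_s: 13.65
tool_pos: [0.5426, -0.0188, 0.1563]
orientation: [1.0, 0.017, 0.004, 0.0]
ft_force: [4.8, 0.7, -1.1]
width: 0.0109
gripper_force: 62.0
```

```bash
python3 - <<'E'
from h import *
tilt('scene')
E
```

```text
scene t 13.65 grip [ 0.5425 -0.0187  0.1753] yaw 1.9 F [ 4.8  0.7 -1.1] w 0.0109 807
 far -0.0828 -0.09 x -0.084 0.039 z -0.094 0.019 y -0.029 0.032
```

Call:
{"name": "send_rows", "arguments": {
  "series": [
    [-0.006,0,0.003,0],
    [-0.007,0,0.004,0],
    [-0.007,0,0.005,0],
    [-0.007,0,0.005,0],
    [0,0,0,0]
  ]
}}

```text
time_s: 14.32
tool_pos: [0.5155, -0.0192, 0.174]
orientation: [1.0, 0.017, 0.004, 0.001]
ft_force: [5.5, -0.3, 0.5]
width: 0.0109
gripper_force: 63.0
```

```bash
python3 - <<'E'
from h import *
tilt('scene'); tilt('side')
E
```

```text
scene t 14.32 grip [ 0.5154 -0.0192  0.193 ] yaw 1.9 F [ 5.5 -0.3  0.5] w 0.0109 774
 far -0.0503 -0.1038 x -0.057 0.046 z -0.106 0.024 y -0.027 0.032
side t 14.38 grip [ 0.5154 -0.0192  0.1929] yaw 1.9 F [ 5.7 -0.   0.8] w 0.0113 1346
 far -0.0468 -0.1082 x -0.06 0.044 z -0.126 0.031 y -0.039 0.029
```

Call:
{"name": "send_rows", "arguments": {
  "series": [
    [0.004,0,-0.004,0],
    [0,0,-0.008,0],
    [0,0,-0.009,0],
    [-0.006,0,0.003,0],
    [-0.009,0,0.004,0],
    [-0.009,0,0.003,0],
    [-0.009,0,0.002,0],
    [0,0,0,0]
  ]
}}

```text
time_s: 15.42
tool_pos: [0.4852, -0.0189, 0.1636]
orientation: [1.0, 0.017, 0.002, 0.001]
ft_force: [4.5, -0.5, -1.9]
width: 0.0111
gripper_force: 62.8
```

```bash
python3 - <<'E'
from h import *
tilt('scene'); tilt('side')
E
```

```text
scene t 15.43 grip [ 0.4851 -0.0189  0.1826] yaw 1.9 F [ 4.5 -0.5 -1.9] w 0.0111 765
 far 0.0056 -0.0986 x -0.017 0.065 z -0.101 0.026 y -0.028 0.033
side t 15.47 grip [ 0.4852 -0.0189  0.1825] yaw 1.9 F [ 4.1 -0.9 -2.1] w 0.011 1250
 far -0.0025 -0.113 x -0.022 0.135 z -0.117 0.067 y -0.054 0.03
```

Call:
{"name": "send_rows", "arguments": {
  "series": [
    [-0.009,0,0.002,0],
    [-0.009,0,0.001,0],
    [-0.009,0,0.001,0],
    [-0.009,0,0.001,0],
    [-0.009,0,0,0],
    [-0.003,0,0,0],
    [0,0,0,0]
  ]
}}

```text
time_s: 16.4
tool_pos: [0.4372, -0.0188, 0.1681]
orientation: [1.0, 0.017, 0.002, 0.0]
ft_force: [5.0, 0.0, -2.7]
width: 0.011
gripper_force: 63.1
```

Call:
{"name": "send_rows", "arguments": {
  "series": [
    [0.02,0,0,0],
    [0.02,0,0,0],
    [0,0,0,0]
  ]
}}

```text
time_s: 16.77
tool_pos: [0.4755, -0.0184, 0.1673]
orientation: [1.0, 0.017, -0.003, -0.0]
ft_force: [-0.8, -0.4, -0.9]
width: 0.0108
gripper_force: 63.3
```

```bash
python3 - <<'E'
from h import *
tilt('scene','i'); x,y,z=tilt('side')
c=cv2.imread('pics/i.png'); cv2.imwrite('pics/i.png',cv2.resize(c[120:260,240:420],(771,600),interpolation=2))
E
```

```text
scene t 16.77 grip [ 0.4756 -0.0184  0.1863] yaw 2.0 F [-0.8 -0.4 -0.9] w 0.0108 919
 far 0.0382 -0.1028 x 0.005 0.082 z -0.107 0.028 y -0.027 0.033
side t 16.82 grip [ 0.475  -0.0183  0.1861] yaw 2.0 F [-0.4 -0.3 -0.4] w 0.0111 1265
 far 0.0353 -0.1169 x -0.013 0.085 z -0.118 0.075 y -0.064 0.029
```

View pics/i.png

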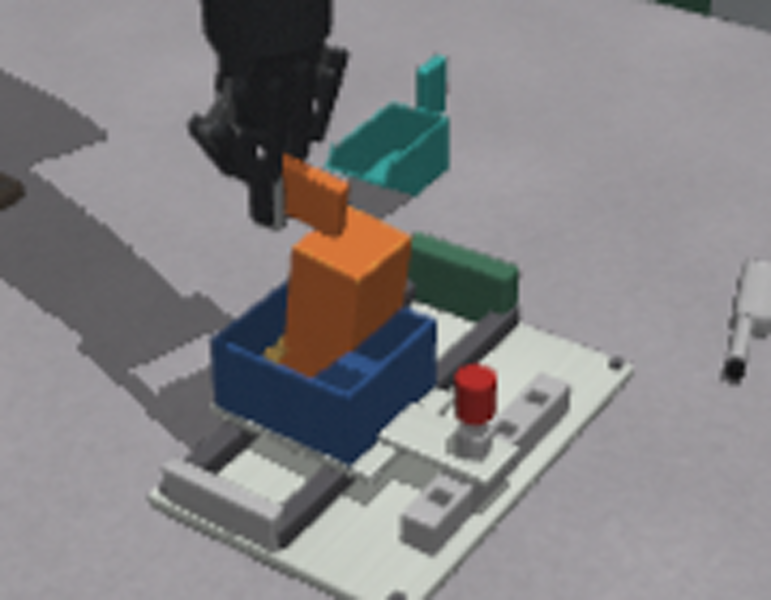

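The scoop is tipped ~85° in the tray, with brass visible at (275,350). Give it a small shake, then lift out and count.

Call:
{"name": "send_rows", "arguments": {
  "series": [
    [-0.012,0,0.005,0],
    [0.012,0,0.005,0],
    [-0.012,0,0.005,0],
    [0.012,0,0.005,0],
    [0,0,0.04,0],
    [0,0,0.05,0],
    [0,0,0.04,0],
    [0.01,0.05,0.02,0],
    [0.01,0.05,0,0],
    [0,0.05,0,0],
    [0,0,0,0]
  ]
}}

```text
time_s: 18.25
tool_pos: [0.4964, 0.1342, 0.3386]
orientation: [1.0, 0.02, 0.0, -0.0]
ft_force: [0.4, 0.2, -0.9]
width: 0.011
gripper_force: 63.3
```

```bash
python3 - <<'E'
from h import *
tilt('scene'); tilt('side')
s=cam('side');c=cam('scene')
A=cv2.resize(s['img'][160:270,270:400],(400,338),interpolation=2);B=cv2.resize(c['img'][110:240,270:420],(400,347),interpolation=2)[:338]
save('j',np.hstack([A,B]))
E
```

```text
scene t 18.25 grip [0.4964 0.1342 0.3576] yaw 2.2 F [ 0.4  0.2 -0.9] w 0.011 1052
 far 0.0364 -0.1097 x 0.007 0.082 z -0.116 0.028 y -0.029 0.034
side t 18.3 grip [0.4965 0.1326 0.3575] yaw 2.1 F [ 0.1 -0.7 -1.3] w 0.011 2124
 far 0.0266 -0.0945 x -0.026 0.08 z -0.119 0.141 y -0.058 0.029
```

View pics/j.png

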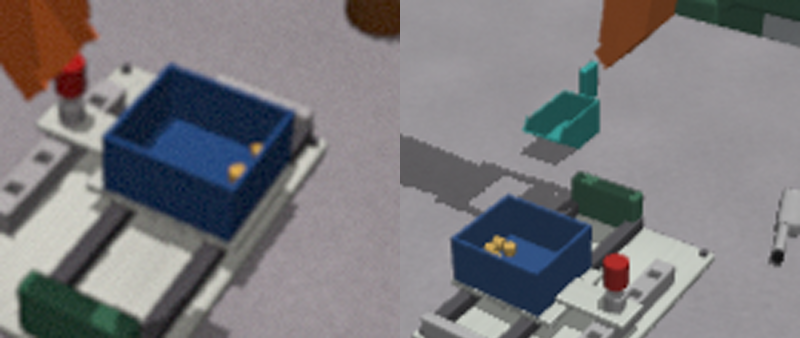

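Brass weights lie in the tray's robot-side corner (right crop (500,245)). Now untip the scoop using the stop's outer edge against its underside.

```bash
python3 - <<'E'
from h import *
print(np.round(robot.read_state()['qpos'],3))
E
```

```text
[ 0.06  -0.141  1.835 -0.     1.447  1.597]
```

Call:
{"name": "send_rows", "arguments": {
  "series": [
    [0,-0.05,0,0],
    [0,-0.052,0,0],
    [0,-0.05,0,0],
    [0,0,-0.045,0],
    [0,0,-0.055,0],
    [0,0,-0.04,0],
    [0,0,-0.018,0],
    [0,0,0,0]
  ]
}}

```text
time_s: 19.45
tool_pos: [0.4959, -0.0212, 0.1797]
orientation: [1.0, 0.016, -0.001, -0.0]
ft_force: [0.3, 0.1, -0.3]
width: 0.0111
gripper_force: 63.3
```

Call:
{"name": "send_rows", "arguments": {
  "series": [
    [0.01,0,0,0],
    [0.008,0,0.001,0],
    [0.008,0,0.003,0],
    [0.008,0,0.003,0],
    [0.008,0,0.002,0],
    [0.006,0,0.001,0]
  ]
}}

```text
time_s: 20.2
tool_pos: [0.5438, -0.0204, 0.1909]
orientation: [1.0, 0.017, -0.002, -0.0]
ft_force: [-5.4, 0.7, 2.1]
width: 0.0111
gripper_force: 63.0
```

```bash
python3 - <<'E'
from h import *
tilt('scene'); tilt('side')
E
```

```text
scene t 20.2 grip [ 0.5439 -0.0204  0.2099] yaw 2.0 F [-5.4  0.7  2.1] w 0.0111 952
 far 0.007 -0.1147 x -0.003 0.073 z -0.121 0.028 y -0.025 0.033
side t 20.25 grip [ 0.5446 -0.0204  0.21  ] yaw 2.0 F [-4.   1.3  2.4] w 0.0109 1367
 far 0.0613 -0.1149 x -0.013 0.08 z -0.146 0.075 y -0.057 0.062
```

Call:
{"name": "send_rows", "arguments": {
  "series": [
    [0.009,0,0,0],
    [0.008,0,-0.001,0],
    [0.008,0,-0.001,0],
    [0.008,0,-0.001,0],
    [0.009,0,-0.003,0],
    [0.009,0,-0.003,0],
    [0.008,0,-0.003,0],
    [0,0,0,0]
  ]
}}

```text
time_s: 21.3
tool_pos: [0.6059, -0.0201, 0.1836]
orientation: [1.0, 0.017, 0.003, -0.0]
ft_force: [-5.9, 2.0, 14.3]
width: 0.011
gripper_force: 63.3
```

```bash
python3 - <<'E'
from h import *
tilt('scene'); tilt('side')
E
```

```text
scene t 21.3 grip [ 0.6058 -0.0201  0.2026] yaw 2.0 F [-5.9  2.  14.3] w 0.011 935
 far -0.0552 -0.1002 x -0.061 0.048 z -0.104 0.023 y -0.029 0.032
side t 21.35 grip [ 0.6057 -0.0201  0.2026] yaw 2.0 F [-5.1  2.4 13. ] w 0.011 1381
 far -0.0621 -0.1038 x -0.063 0.043 z -0.119 0.116 y -0.038 0.03
```

Call:
{"name": "send_rows", "arguments": {
  "series": [
    [0.002,0,-0.006,0],
    [0.003,0,-0.006,0],
    [0.004,0,-0.006,0],
    [0,0,0,0]
  ]
}}

```text
time_s: 21.9
tool_pos: [0.6237, -0.0205, 0.1779]
orientation: [1.0, 0.016, 0.016, 0.001]
ft_force: [-1.7, 3.2, 36.7]
width: 0.011
gripper_force: 72.0
```

```bash
python3 - <<'E'
from h import *
tilt('scene'); tilt('side')
E
```

```text
scene t 21.9 grip [ 0.6231 -0.0205  0.1969] yaw 1.9 F [-1.7  3.2 36.7] w 0.011 961
 far -0.0799 -0.087 x -0.082 0.041 z -0.099 0.024 y -0.029 0.032
side t 21.95 grip [ 0.6229 -0.0206  0.1968] yaw 1.9 F [-2.1  3.4 37. ] w 0.0112 1368
 far -0.0834 -0.0875 x -0.085 0.036 z -0.115 0.113 y -0.034 0.028
```

Call:
{"name": "send_rows", "arguments": {
  "series": [
    [-0.004,0,0.03,0],
    [-0.004,0.02,0.04,0],
    [-0.005,0.05,0.015,0],
    [-0.005,0.05,0,0],
    [-0.005,0.05,0,0],
    [-0.005,0.05,0,0],
    [-0.005,0.05,0,0],
    [-0.005,0.05,0,0],
    [-0.004,0.034,0,0],
    [0,0,0,0]
  ]
}}

```text
time_s: 23.25
tool_pos: [0.5706, 0.3363, 0.2454]
orientation: [1.0, 0.019, 0.002, -0.001]
ft_force: [-0.3, -0.0, -1.4]
width: 0.0113
gripper_force: 66.4
```

```bash
python3 - <<'E'
from h import *
tilt('scene'); tilt('side')
c=cam('side');P=pts(c);h=cv2.cvtColor(c['img'],cv2.COLOR_RGB2HSV)
m=(h[...,0]>14)&(h[...,0]<28)&(h[...,1]>110)&(P[...,0]>.35)&(P[...,0]<.7)&(P[...,1]>-.2)&(P[...,2]<.5)
print(m.sum(),P[m].min(0),P[m].max(0))
w=cam('wrist');h=cv2.cvtColor(w['img'],cv2.COLOR_RGB2HSV);P=pts(w)
m=(h[...,0]>15)&(h[...,0]<28)&(h[...,1]>110); print('wrist',m.sum(), P[m].mean(0) if m.any() else '')
A=cv2.resize(c['img'][150:290,180:400],(520,331),interpolation=2); B=cv2.resize(cam('scene')['img'][180:240,280:350],(280,331),interpolation=2)
save('k',np.hstack([A,B]))
E
```

```text
scene t 23.25 grip [0.5705 0.3363 0.2644] yaw 2.2 F [-0.3 -0.  -1.4] w 0.0113 671
 far -0.0753 -0.0834 x -0.079 0.042 z -0.093 0.022 y -0.03 0.035
side t 23.3 grip [0.5708 0.3347 0.2644] yaw 2.1 F [ 1.  -0.4 -0.9] w 0.0112 2712
 far -0.0819 -0.0859 x -0.083 0.028 z -0.094 0.055 y -0.044 0.027
25 [ 0.46176245 -0.05437667  0.05065325] [0.55833412 0.36925316 0.4927084 ]
wrist 0
```

View pics/k.png

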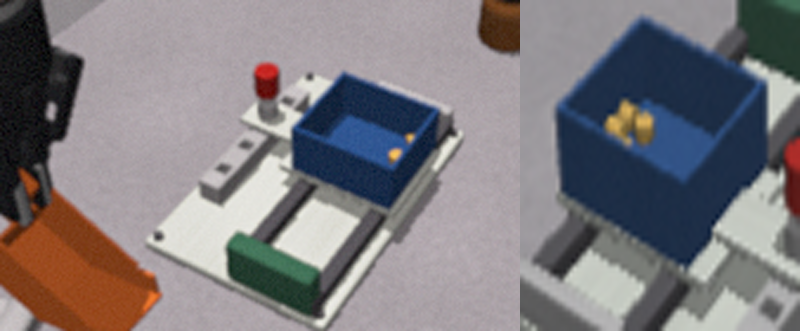

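Tray holds the brass heap (left (400,150), right (630,122)); the scoop interior (0–150, 200–330) is empty. Set it down.

Call:
{"name": "send_rows", "arguments": {
  "series": [
    [0,0,-0.04,0],
    [0,0,-0.055,0],
    [0,0,-0.045,0],
    [0,0,-0.015,0],
    [0,0,-0.006,0],
    [0.006,0,-0.005,0],
    [0.006,0,-0.005,0],
    [0.006,0,-0.005,0],
    [0.006,0,-0.005,0]
  ]
}}

```text
time_s: 24.62
tool_pos: [0.5987, 0.3351, 0.0715]
orientation: [1.0, 0.017, 0.004, -0.002]
ft_force: [-2.6, -0.8, 18.9]
width: 0.0111
gripper_force: 69.7
```

```bash
python3 - <<'E'
from h import *
tilt('scene'); tilt('side')
E
```

```text
scene t 24.62 grip [0.5985 0.335  0.0905] yaw 2.0 F [-2.6 -0.8 18.9] w 0.0111 587
 far -0.0917 -0.0736 x -0.093 0.037 z -0.089 0.023 y -0.03 0.035
side t 24.68 grip [0.5993 0.335  0.0903] yaw 1.9 F [-0.9 -1.  14.8] w 0.011 2001
 far -0.0962 -0.0713 x -0.098 0.015 z -0.09 0.037 y -0.031 0.028
```

Call:
{"name": "send_rows", "arguments": {
  "series": [
    [0.005,0,-0.005,0],
    [0.005,0,-0.005,0],
    [0.004,0,-0.004,0],
    [0.003,0,-0.004,0],
    [0,0,-0.002,0],
    [0,0,0,0]
  ]
}}

```text
time_s: 25.48
tool_pos: [0.6224, 0.3359, 0.0571]
orientation: [1.0, 0.017, 0.013, -0.003]
ft_force: [6.4, -1.1, 20.7]
width: 0.011
gripper_force: 70.0
```

```bash
python3 - <<'E'
from h import *
tilt('scene'); tilt('side')
E
```

```text
scene t 25.48 grip [0.6219 0.3357 0.0761] yaw 1.9 F [ 6.4 -1.1 20.7] w 0.011 612
 far -0.1092 -0.0444 x -0.111 0.029 z -0.074 0.016 y -0.029 0.034
side t 25.52 grip [0.6219 0.3357 0.0761] yaw 1.9 F [ 6.1 -0.8 20.3] w 0.0108 1961
 far -0.1124 -0.0408 x -0.113 0.003 z -0.076 0.079 y -0.03 0.028
```

Call:
{"name": "send_rows", "arguments": {
  "series": [
    [0,0,-0.004,0],
    [-0.004,0,0,0],
    [0,0,0.008,0]
  ]
}}

```text
time_s: 25.95
tool_pos: [0.6122, 0.3345, 0.0543]
orientation: [1.0, 0.017, 0.005, -0.002]
ft_force: [-0.9, -0.4, -1.7]
width: 0.0112
gripper_force: 66.9
```

Call:
{"name": "send_rows", "arguments": {
  "series": [
    [0,0,0,0],
    [0,0,0,0],
    [0,0,0,0],
    [0,0,0,0],
    [0,0,0,0],
    [0,0,0.03,0],
    [0,0,0.05,0],
    [0,0,0.05,0]
  ],
  "jaw": 0
}}

```text
time_s: 26.95
tool_pos: [0.607, 0.3332, 0.179]
orientation: [1.0, 0.017, -0.001, 0.0]
ft_force: [1.1, 0.2, 0.1]
width: 0.0852
gripper_force: 0.0
```

```bash
python3 - <<'E'
from h import *
s=robot.read_state(); print(np.round(s['tool_pos'],3),s['ft_force'],s['width'],np.round(s['qpos'],2))
for n in('scene','side'):
    c=cam(n);P=pts(c);h=cv2.cvtColor(c['img'],cv2.COLOR_RGB2HSV)
    q=P[(h[...,0]>3)&(h[...,0]<15)&(h[...,1]>170)]; q=q[(q[:,0]>.4)&(q[:,0]<.7)&(q[:,1]>.28)&(q[:,1]<.4)]
    lip=q[q[:,0]<q[:,0].min()+.004]; f=q[q[:,0]>lip[:,0].mean()+.11]
    print(n,'lip',lip.mean(0).round(3),lip[:,2].max().round(3),'fin z',f[:,2].max().round(3),f[:,2].min().round(3),'x',q[:,0].max().round(3))
    q=P[((h[...,0]<4)|(h[...,0]>175))&(h[...,1]>170)]; q=q[(q[:,0]>.55)&(q[:,0]<.68)&(abs(q[:,1])<.1)&(q[:,2]>.06)]
    print(' knob',q.min(0).round(3),q.max(0).round(3),q.mean(0).round(3))
E
```

```text
[0.607 0.333 0.179] [1.0999722  0.23728604 0.09140684] 0.085212190985469 [0.36 0.37 1.57 0.   1.2  1.89]
scene lip [0.502 0.337 0.037] 0.038 fin z 0.087 0.035 x 0.641
 knob [ 0.611 -0.029  0.077] [ 0.635 -0.005  0.108] [ 0.626 -0.021  0.097]
side lip [0.5   0.337 0.039] 0.044 fin z 0.089 0.039 x 0.64
 knob [ 0.609 -0.02   0.08 ] [ 0.631 -0.     0.108] [ 0.618 -0.007  0.098]
```

Call:
{"name": "send_rows", "arguments": {
  "series": [
    [0,0,0.02,0],
    [0.002,-0.045,0,0],
    [0.002,-0.055,0,0],
    [0.002,-0.055,0,0],
    [0.002,-0.055,0,0],
    [0.002,-0.055,0,0],
    [0.002,-0.055,0,0],
    [0.002,-0.027,0,0],
    [0,0,0,0]
  ]
}}

```text
time_s: 28.18
tool_pos: [0.6208, -0.0156, 0.1973]
orientation: [1.0, 0.015, -0.001, -0.0]
ft_force: [-0.3, -0.1, 0.6]
width: 0.0854
gripper_force: 0.0
```

```bash
python3 - <<'E'
from h import *
c=cam('wrist');P=pts(c);h=cv2.cvtColor(c['img'],cv2.COLOR_RGB2HSV)
q=P[((h[...,0]<4)|(h[...,0]>175))&(h[...,1]>150)]; q=q[(q[:,2]>.06)&(q[:,2]<.13)]
print(robot.read_state()['tool_pos'],len(q))
if len(q): t=q[q[:,2]>.1]; print(q.min(0),q.max(0),t.mean(0),cv2.minEnclosingCircle((t[:,:2]*1e3).astype(np.float32)))
m=(h[...,0]>14)&(h[...,0]<28)&(h[...,1]>110)&(P[...,2]<.1); print(m.sum(),P[m].min(0) if m.any() else'',P[m].max(0) if m.any() else'')
E
```

```text
[ 0.62079878 -0.01417978  0.19738573] 1100
[ 0.61151819 -0.02508815  0.08150498] [ 0.63575184 -0.00141399  0.1076068 ] [ 0.62417648 -0.01345244  0.10539223] ((623.4578857421875, -13.582444190979004), 12.44947624206543)
1414 [ 0.45665394 -0.3284988   0.0046273 ] [0.52798859 0.00562288 0.07109815]
```

Call:
{"name": "send_rows", "arguments": {
  "series": [
    [0.002,0.001,-0.04,0],
    [0,0,-0.045,0],
    [0,0,-0.025,0],
    [0,0,-0.012,0],
    [0,0,0,0]
  ]
}}

```text
time_s: 28.85
tool_pos: [0.6229, -0.0116, 0.0756]
orientation: [1.0, 0.018, -0.001, -0.0]
ft_force: [0.2, 0.2, -0.2]
width: 0.0853
gripper_force: 0.0
```

Call:
{"name": "send_rows", "arguments": {
  "series": [
    [0,0,0,0],
    [0,0,0,0],
    [0,0,0,0],
    [0,0,0,0],
    [0,0,0,0]
  ],
  "jaw": 1,
  "squeeze": 60
}}

```text
time_s: 29.48
tool_pos: [0.6239, -0.0129, 0.0775]
orientation: [1.0, 0.017, 0.001, 0.0]
ft_force: [-1.9, -0.7, 4.9]
width: 0.0244
gripper_force: 58.7
```

Gripped. Lift the plunger.

Call:
{"name": "send_rows", "arguments": {
  "series": [
    [0,0,0.006,0],
    [0,0,0.007,0],
    [0,0,0.006,0],
    [0,0,0,0],
    [0,0,0,0]
  ]
}}

```text
time_s: 30.1
tool_pos: [0.6236, -0.0129, 0.0941]
orientation: [1.0, 0.017, 0.001, 0.0]
ft_force: [6.0, -2.3, -7.4]
width: 0.0243
gripper_force: 59.2
```

Call:
{"name": "send_rows", "arguments": {
  "series": [
    [0,0.006,0,0],
    [-0.001,0.01,0,0],
    [0,0.01,0,0],
    [0,0.008,0,0],
    [0,0.005,0,0],
    [0,0.001,0,0],
    [0,0,0,0],
    [0,0,0,0]
  ]
}}

```text
time_s: 31.1
tool_pos: [0.6223, 0.0275, 0.0939]
orientation: [1.0, 0.017, 0.0, -0.0]
ft_force: [4.2, -1.4, -8.6]
width: 0.0244
gripper_force: 59.3
```

Call:
{"name": "send_rows", "arguments": {
  "series": [
    [0,0,-0.005,0],
    [0,0,-0.005,0],
    [0,0,-0.005,0],
    [0,0,-0.004,0],
    [0,0,0,0],
    [0,0,0,0]
  ]
}}

```text
time_s: 31.85
tool_pos: [0.6226, 0.0274, 0.0775]
orientation: [1.0, 0.017, 0.0, -0.0]
ft_force: [-0.0, -1.4, 3.7]
width: 0.0246
gripper_force: 60.5
```

```bash
python3 - <<'E'
from h import *
s=robot.read_state(); print(np.round(s['tool_pos'],4),np.round(s['ft_force'],1))
for n in('scene','side'):
    c=cam(n);P=pts(c);h=cv2.cvtColor(c['img'],cv2.COLOR_RGB2HSV)
    q=P[(h[...,0]>105)&(h[...,0]<122)&(h[...,1]>130)];q=q[(q[:,2]>.085)&(q[:,2]<.105)&(q[:,0]>.4)&(q[:,0]<.6)&(abs(q[:,1])<.15)]
    print(n,len(q),cv2.minAreaRect((q[:,:2]*1e3).astype(np.float32)) if len(q)>5 else '')
    m=(h[...,0]>14)&(h[...,0]<28)&(h[...,1]>110)&(P[...,0]>.3)&(P[...,0]<.7)&(P[...,1]>-.15)&(P[...,1]<.42)&(P[...,2]<.15)
    print(m.sum(),P[m].min(0).round(3) if m.any() else'',P[m].max(0).round(3) if m.any() else'')
E
```

```text
[0.6226 0.0274 0.0775] [-0.  -1.4  3.7]
scene 304 ((507.26593017578125, 20.924724578857422), (110.17974090576172, 102.98157501220703), 2.213662624359131)
43 [0.457 0.019 0.046] [0.482 0.043 0.061]
side 467 ((504.8017578125, 25.341915130615234), (109.14470672607422, 102.44698333740234), 2.1293163299560547)
22 [ 0.473 -0.011  0.047] [0.605 0.025 0.149]
```

```bash
python3 -c "
from station import robot
print(robot.hand_in())"
```

```text
the job is handed in; nothing more can be done
None
```

I handed the job in at about 32 s: the weights are in the blue tray (cameras showed the scoop empty and no strays, but I couldn't count all six in the heap), the scoop stands upright on the bench, and the tray is one hole towards the green stop with the pin home and the knob still held.

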